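# Shut the retaining tabs of a specimen rack with one finger stroke

### The arm

A 6-joint arm with a two-finger parallel gripper is mounted at the origin on a cart in front of the work surface, level with it; the furniture and walls round the work are solid. World frame = base frame: x ahead of the robot, y to its left, z up, the work surface at z = 0. Lengths are in mm, angles in degrees, forces in N, time in s.
With the tool pointing down it reaches from about 300 to 850 mm from the base axis. Payload 4.2 kg.
Tool frame: the origin (TCP) lies between the finger pads; the fingertips stand 11 mm ahead of it and the grasp point (between the pads) lies 8 mm behind it (env.tips_ahead is the distance from the TCP to the fingertips, in mm); z points along the fingers, y is the line along which they close (so a half turn about z gives the same grasp; the last joint's range is limited). The gripper opens to 91 mm and grips with 3 to 60 N. Pads are 32 mm wide; open, the fingers measure 118 mm over their backs; the gripper's body (76 mm by 178 mm) begins 60 mm behind the grasp point.
Start: joints at [-73.51, 18.312, 89.639, -0, 72.044, -1.146], TCP at [174.207, -547.991, 224.976] pointing down, gripper open.
Joint ranges: [-177.97, 177.97], [-48.28, 115.42], [12.27, 149.76], [-77.06, 257.06], [2.81, 150.46], [-146.56, 146.56]. Speed limits (degrees/s): [147.25, 147.25, 180, 180, 180, 180].

### API

Orientations are given as [roll, pitch, yaw] about the fixed x, y, z axes, in that order (R = Rz(yaw) Ry(pitch) Rx(roll)).
In Python, from workcell import env, cams gives the robot as it stands.
- The arm moves only by the tool step_arm, never from a script. Its arguments are lists of equal length, an entry for each row: "linear": the shift along the tool's x, y, z in units of 30 cm (1.0 is 30 cm), a list of three; "turn": the turn about the tool's z in units of 360 degrees (1.0 is 360 degrees). In form: {"linear": [[tx, ty, tz], ...], "turn": [turn, ...]}. A call has 1 to 20 rows; each row is the pose to reach, as a shift and turn from the pose commanded when the call began, along the tool's axes at that moment, turning the shorter way round; what a row does not reach only later rows make up. A row lasts 1/8 s, in which the tool goes at most 62.5 mm and 10.7 degrees, less where a joint would pass 70% of its speed; a pose out of reach is approached as far as the arm can. A call with a number of a shift or a turn outside -1 to 1 is refused whole. A call with a gripper value outside its range is refused whole. "fingers" is the closure, from -1 (fully open) to 1 (shut), so that 0 is half open, set as the call begins (left out, the last holds). The fingers move at their own pace and stop on an object; "force" is the grip in N (left out, the last holds). Time passes only in rows, so rows that repeat a pose let the fingers close. It gives the time, the measured TCP pose, the force, the opening and the grip force at its end, in the units of the state.
- env.state(): the state, without advancing time (a new reading comes with each control period).
- cams.grab_frame(name): name is "side" or "top" or "wrist"; returns a dict with "color" (400x640x3 uint8, blue, green, red), "fx", "fy", "cx", "cy" (pixels), "dist" ([k1, k2, p1, p2, k3] as OpenCV has them; the pictures are not rectified), "extrinsics" (4x4, takes a point from camera to world coordinates); the wrist camera has in their place "tool_from_camera" (4x4, takes a point from camera to tool coordinates, whose origin is the TCP and whose axes are the flange's). Camera axes: x right, y down, z forward; pixel columns grow to the right and rows downward; lengths in mm; the calibration is good to about 2 mm. A picture is of the moment at which its call begins: read the wrist's pose just before it. There is no depth.
- env.job_done(): hands the job in; it is judged then, once.
The state is a dict: "time_s": time; "qpos": joint angles; "qvel": joint speeds; "effort": joint torques, N m; "ee_pos": TCP position; "ee_rot": TCP orientation; "force": force on the tool from outside, world axes, zero at the start; "torque": the same for the moment, N m; "gripper_width": finger opening in mm; "gripper_force": force on a finger pad.
Only numpy, scipy, OpenCV 4.12 (cv2) and the standard library are available. Lean on these libraries where they do the work, as an engineer would, in place of code of your own. Each camera call takes 0.05 s, during which the arm holds its last target. There are 200 camera calls.

### The job

The curved rack holds four mounted specimens, and its retaining tabs still stand open. Run the shut fingertips lightly along the row of tabs, following its curve from tab 1 to tab 4, which is the way the tabs fold, so that they fold down over their specimens one after another and all four lie down. Only stroke or press the tabs: do not push hard, do not lift or dislodge the specimens, leave the other things where they are, and finish clear of everything.

Things in the scene. Friction and masses are not known exactly. Their poses are not given: they have to be found in the camera images.
- rack: grey rack fixed to the worktop, 80 x 200 x 26 mm (own x, y, z), origin under its centre, any yaw. Four pockets (35 mm wide, 20 mm deep) in a curved row, an arc of radius 120 mm about own x = -108 mm, y = 0; pocket 1 at own +y, pocket 4 at -y. A plain steel tab hinged before each pocket stands up and folds down over it, towards the next pocket. All but the tabs is under 31 mm high
- tab_1 (a joint): angle of retaining tab 1 (rad): 0 = lying flat over pocket 1, 1.4 = its stop, almost upright; it stands at about 1.05 to 1.35 at the start. The tab is a plate 14 mm wide, 2 mm thick, reaching 36 mm from its hinge axis; it turns with slight friction (about 0.5 N at its tip) and stays where it is left
- hinge_1 (a point): middle of the hinge axis of tab 1, on the rack 28 mm above the worktop (the barrel is 4 mm thick); the hinge axis is level, square to the line from here to pocket_1, 24 mm away. Axes as the rack's
- pocket_1 (a point): middle of the mouth of pocket 1, level with the rack's top, 26 mm above the worktop; the shut tab 1 lies across it. Axes as the rack's
- tab_2 (a joint): angle of retaining tab 2 (rad): 0 = lying flat over pocket 2, 1.4 = its stop, almost upright; it stands at about 1.05 to 1.35 at the start. The tab is a plate 14 mm wide, 2 mm thick, reaching 36 mm from its hinge axis; it turns with slight friction (about 0.5 N at its tip) and stays where it is left
- hinge_2 (a point): middle of the hinge axis of tab 2, on the rack 28 mm above the worktop (the barrel is 4 mm thick); the hinge axis is level, square to the line from here to pocket_2, 24 mm away. Axes as the rack's
- pocket_2 (a point): middle of the mouth of pocket 2, level with the rack's top, 26 mm above the worktop; the shut tab 2 lies across it. Axes as the rack's
- tab_3 (a joint): angle of retaining tab 3 (rad): 0 = lying flat over pocket 3, 1.4 = its stop, almost upright; it stands at about 1.05 to 1.35 at the start. The tab is a plate 14 mm wide, 2 mm thick, reaching 36 mm from its hinge axis; it turns with slight friction (about 0.5 N at its tip) and stays where it is left
- hinge_3 (a point): middle of the hinge axis of tab 3, on the rack 28 mm above the worktop (the barrel is 4 mm thick); the hinge axis is level, square to the line from here to pocket_3, 24 mm away. Axes as the rack's
- pocket_3 (a point): middle of the mouth of pocket 3, level with the rack's top, 26 mm above the worktop; the shut tab 3 lies across it. Axes as the rack's
- tab_4 (a joint): angle of retaining tab 4 (rad): 0 = lying flat over pocket 4, 1.4 = its stop, almost upright; it stands at about 1.05 to 1.35 at the start. The tab is a plate 14 mm wide, 2 mm thick, reaching 36 mm from its hinge axis; it turns with slight friction (about 0.5 N at its tip) and stays where it is left
- hinge_4 (a point): middle of the hinge axis of tab 4, on the rack 28 mm above the worktop (the barrel is 4 mm thick); the hinge axis is level, square to the line from here to pocket_4, 24 mm away. Axes as the rack's
- pocket_4 (a point): middle of the mouth of pocket 4, level with the rack's top, 26 mm above the worktop; the shut tab 4 lies across it. Axes as the rack's
- mount_1: mounted specimen, a loose round disc (tan, 30 mm wide, 16 mm high) in one of the rack's pockets (any of the four), its top not above the rack's top; origin at the centre of its underside
- mount_2: mounted specimen, a loose round disc (tan, 30 mm wide, 18 mm high) in one of the rack's pockets (any of the four), its top not above the rack's top; origin at the centre of its underside
- mount_3: mounted specimen, a loose round disc (black, 32 mm wide, 15 mm high) in one of the rack's pockets (any of the four), its top not above the rack's top; origin at the centre of its underside
- mount_4: mounted specimen, a loose round disc (black, 30 mm wide, 20 mm high) in one of the rack's pockets (any of the four), its top not above the rack's top; origin at the centre of its underside
- wide_mount: a loose black round mounted specimen, 40 mm wide, 21 mm high, on the worktop beside the rack; origin at the centre of its underside; bystander
- beaker: a loose clear beaker, 55 mm wide, 72 mm high, on the worktop beside the rack; origin at the centre of its underside; bystander
- marker: a loose marker pen, 135 mm long (own y), 14 mm high, lying beside the rack; origin at the centre of its underside; bystander
- tweezers: loose tweezers, 137 mm long (own y), 8 mm high, lying beside the marker; origin at the centre of its underside; bystander
- tape: a small roll of dark tape, 53 mm wide, 19 mm high, lying on the worktop; origin at the centre of its underside; bystander

How it is judged:
By the outcome, as a careful person would: the job done as asked, in the order asked, and still so for the second after the job is handed in, with the robot touching nothing.
It also fails if it takes over 48 s, if anything falls off the work surface, if the arm or the gripper's body presses on something with over 40 N, if the wrist force passes 120 N, or if a joint passes its speed limit or range.

## Working session

There is one attempt and no reset: what is moved stays moved. The work goes in short steps, Python scripts to look and compute and a tool call to move; the robot and the scene stay as the last step left them, time stands still between calls to the robot, and variables do not carry over. Pictures are saved under pics/ and viewed, at most 10 in all, crops included, and the job is handed in when it is done.

Besides the shell and the picture viewer there is one more tool, called after ">>>" as name(argument=value, ...) on one line, values as JSON. step_arm: Moves the arm, as the interface text tells. Its arguments: {"type":"object","properties":{"linear":{"type":"array"},"turn":{"type":"array"},"fingers":{"type":"number"},"force":{"type":"number"}},"required":["linear","turn"]}

```bash
ls; mkdir -p pics; python3 - <<'E'
from workcell import env,cams
import cv2,numpy as np,pickle
s=env.state();print(s['ee_pos'],s['ee_rot'],s['time_s'],env.tips_ahead,s['gripper_width'])
d={}
for n in['top','side']:
    f=cams.grab_frame(n);d[n]=f;cv2.imwrite(f'pics/{n}0.png',f['color'])
    print(n,f['fx'],f['fy'],f['cx'],f['cy'],f['dist'],np.round(f['extrinsics'],3).tolist())
pickle.dump(d,open('f0.pkl','wb'))
E
```

```text
pics
[ 174.04599834 -547.50037437  224.12886195] [-1.79898755e+02 -1.74364992e-03  1.76340832e+01] 0.0 11.0 91.13348729314345
top 402.6865469723442 402.6865469723442 326.6885148417689 193.04774322006025 [-0.05300294  0.          0.          0.          0.        ] [[-0.096, -0.969, 0.23, 356.847], [-0.995, 0.092, -0.027, 100.999], [0.005, -0.231, -0.973, 874.304], [0.0, 0.0, 0.0, 1.0]]
side 388.3742236560745 388.3742236560745 313.0472777317675 196.26535879279865 [-0.06793941  0.          0.          0.          0.        ] [[-0.93, -0.197, 0.31, 227.807], [-0.368, 0.464, -0.806, 868.266], [0.015, -0.864, -0.504, 546.287], [0.0, 0.0, 0.0, 1.0]]
```

View pics/top0.png

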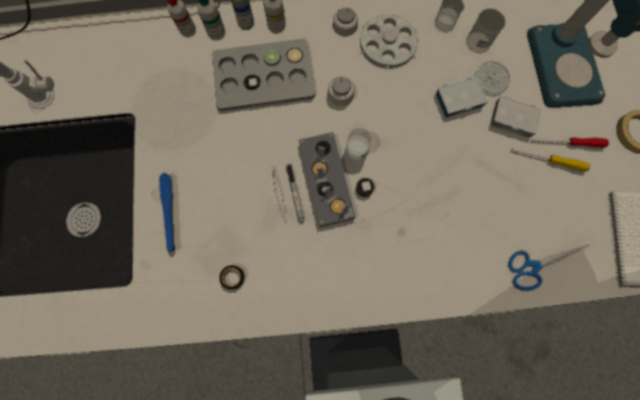

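View pics/side0.png

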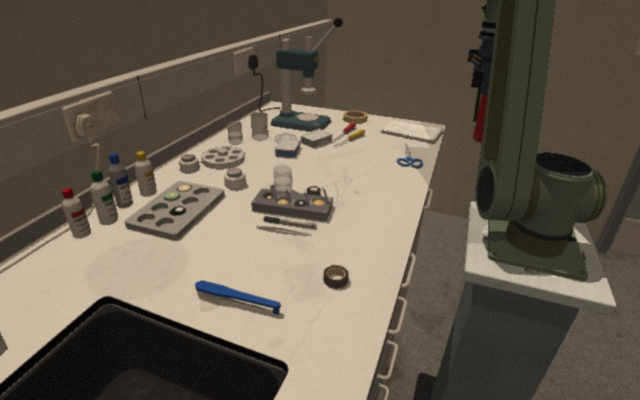

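The rack is near top pixel (327,180), with the beaker at (357,148), the wide mount at (366,187), and the marker and tweezers to its left. I'll enlarge that area.

```bash
python3 - <<'E'
import cv2,pickle,numpy as np
d=pickle.load(open('f0.pkl','rb'))
a=d['top']['color'][125:235,265:385]
a=cv2.resize(a,None,fx=5,fy=5,interpolation=cv2.INTER_CUBIC)
b=d['side']['color'][160:230,245:345];b=cv2.resize(b,None,fx=7.5,fy=7.5,interpolation=cv2.INTER_CUBIC)
g=lambda i:np.clip(255*(i/255.)**0.6,0,255).astype('u1')
cv2.imwrite('pics/topc.png',g(a));cv2.imwrite('pics/sidec.png',g(b))
E
```

```text
(no output)
```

View pics/topc.png

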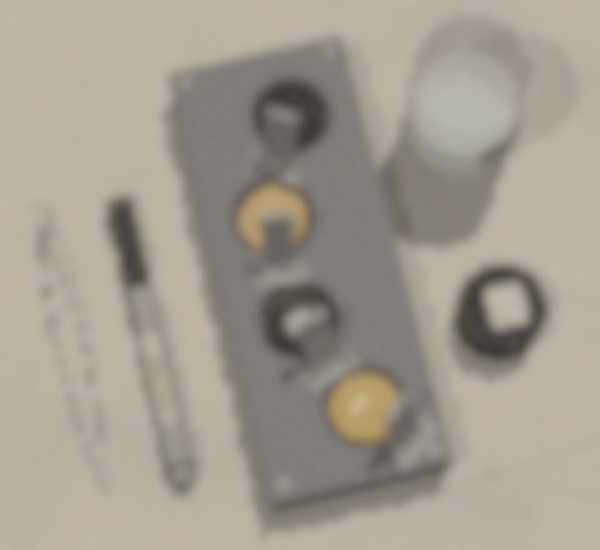

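View pics/sidec.png

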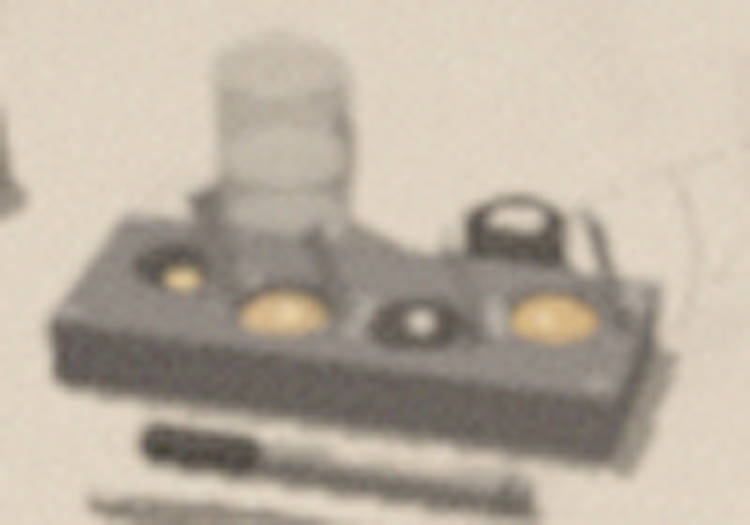

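```bash
cat > h.py <<'E'
import numpy as np,cv2,pickle
from scipy.optimize import least_squares
def proj(f,P,T=None):
    T=np.linalg.inv(f['extrinsics'] if T is None else T)
    K=np.array([[f['fx'],0,f['cx']],[0,f['fy'],f['cy']],[0,0,1]])
    return cv2.projectPoints(np.asarray(P,float),cv2.Rodrigues(T[:3,:3])[0],T[:3,3],K,np.array(f['dist']))[0].reshape(-1,2)
def model(p):
    x,y,yaw,a=p;c,s=np.cos(yaw),np.sin(yaw)
    th=a*np.array([1.5,.5,-.5,-1.5])
    pk=np.c_[-108+120*np.cos(th),120*np.sin(th)]
    tan=np.c_[np.sin(th),-np.cos(th)]
    hg=pk-24*tan
    w=lambda q,z:np.c_[q@np.array([[c,s],[-s,c]])+[x,y],np.full(len(q),z)]
    cor=np.array([[40,-100],[-40,-100],[-40,100],[40,100]])
    return w(cor,26),w(pk,26),w(hg,28),yaw-np.pi/2+th
E
python3 - <<'E'
from h import *
d=pickle.load(open('f0.pkl','rb'))
T=(np.array([[172,75],[338,38],[448,463],[272,503],[290,117],[273,218],[300,320],[365,408]])-2)/5+[265,125]
S=(np.array([[125,215],[655,285],[612,410],[52,325],[180,270],[283,312],[420,322],[553,318]])-3.25)/7.5+[245,160]
def res(p,which):
    c,k,h,_=model(p);r=[]
    if 't' in which:r.append(proj(d['top'],np.r_[c,k-[0,0,4]])-T)
    if 's' in which:
        r.append(proj(d['side'],np.r_[c[[1,2]],c[[3,0]]])-S[[0,1,2,3]])
    return np.ravel(np.concatenate(r))
for w in ['t','s','ts']:
    o=least_squares(res,[470,100,np.radians(100),.36],args=(w,))
    print(w,o.x[:2],np.degrees(o.x[2:]),o.cost);print(np.round(o.fun.reshape(-1,2),1).tolist())
    if w=='s':pass
c,k,h,t=model(o.x);np.save('p.npy',o.x)
print(np.round(c),np.round(k,1),np.round(h,1),np.degrees(t))
E
```

```text
t [592.60823285  75.62276464] [ 97.96022416 -23.11350643] 1.6108965248862268
[[-0.8, -0.3], [0.7, -0.6], [0.8, -0.3], [-0.4, 0.3], [0.3, 0.1], [-0.0, 0.2], [-0.4, 0.4], [-0.1, 0.2]]
s [590.95366804  77.12137682] [97.88130839 20.62648062] 1.0809440612199044
[[0.0, -0.0], [0.8, 0.3], [0.3, -0.5], [-1.1, -0.1]]
ts [592.30529714  75.69966357] [ 97.9415953  -23.12961737] 3.168514051990703
[[-0.8, -0.2], [0.7, -0.5], [0.8, -0.2], [-0.5, 0.4], [0.3, 0.2], [-0.0, 0.3], [-0.4, 0.5], [-0.1, 0.3], [-0.2, -0.3], [0.5, -0.1], [-0.0, -0.9], [-1.2, -0.5]]
[[686. 129.  26.]
 [697.  50.  26.]
 [499.  22.  26.]
 [488. 101.  26.]] [[661.2  75.9  26. ]
 [614.8  88.5  26. ]
 [567.2  81.8  26. ]
 [525.9  57.   26. ]] [[639.8  86.7  28. ]
 [590.9  90.   28. ]
 [544.5  73.8  28. ]
 [508.3  40.8  28. ]] [-26.75283076  -3.62321339  19.50640398  42.63602136]
```

```bash
cat >> h.py <<'E'
def units(cmd,targets):
    # cmd, targets: (x,y,z,yaw deg)
    y=np.radians(cmd[3]);c,s=np.cos(y),np.sin(y)
    R=np.array([[c,s,0],[s,-c,0],[0,0,-1]])
    for t in targets:
        l=R.T@(np.array(t[:3])-cmd[:3])/300
        print(np.round(l,4).tolist(),round(-(t[3]-cmd[3])/360,4))
E
python3 - <<'E'
from h import *
units((174.207,-547.991,224.976,17.636),[(482,17,225,42.6)])
E
```

```text
[1.5483, -1.484, -0.0001] -0.0693
```

>>> step_arm(linear=[[0.8,-0.75,0],[0.8,-0.75,0],[0.8,-0.75,0],[0.8,-0.75,0],[0.8,-0.75,0],[0.8,-0.75,0],[0.8,-0.75,0],[0.8,-0.75,0]], turn=[0,0,0,0,0,0,0,0], fingers=1, force=20)

```text
time_s: 1.1
ee_pos: [334.4, -261.5, 224.8]
ee_rot: [180.0, 0.0, 17.6]
force: [1.1, 0.3, -0.6]
gripper_width: 13.9
gripper_force: 0.0
```

>>> step_arm(linear=[[0.7483,-0.734,0],[0.7483,-0.734,0],[0.7483,-0.734,0],[0.7483,-0.734,0],[0.7483,-0.734,0],[0.7483,-0.734,0],[0.7483,-0.734,0],[0.7483,-0.734,0],[0.7483,-0.734,0],[0.7483,-0.734,0]], turn=[-0.0693,-0.0693,-0.0693,-0.0693,-0.0693,-0.0693,-0.0693,-0.0693,-0.0693,-0.0693])

```text
time_s: 2.35
ee_pos: [481.8, 16.2, 225.1]
ee_rot: [180.0, -0.0, 42.5]
force: [0.0, -0.5, 0.3]
gripper_width: 0.7
gripper_force: 0.0
```

```bash
python3 - <<'E'
from h import *
from workcell import env,cams
s=env.state();print(s['time_s'],s['ee_pos'],s['ee_rot'],s['gripper_width'],s['force'])
f=cams.grab_frame('wrist');f['s']=s;pickle.dump(f,open('w.pkl','wb'))
print(np.round(f['tool_from_camera'],2).tolist())
p=np.load('p.npy');p[3]=abs(p[3]);c,k,h,t=model(p)
from scipy.spatial.transform import Rotation as Ro
W=np.eye(4);W[:3,:3]=Ro.from_euler('xyz',s['ee_rot'],degrees=True).as_matrix();W[:3,3]=s['ee_pos']
Tc=W@f['tool_from_camera']
im=f['color'].copy();im=np.clip(255*(im/255.)**0.6,0,255).astype('u1')
for P,col in((c,(0,255,0)),(k,(0,0,255)),(h,(255,0,0))):
    q=proj(f,P,Tc);print(np.round(q).tolist())
    for u in q: cv2.circle(im,tuple(int(v) for v in u),2,col,-1)
cv2.imwrite('pics/w0.png',im)
E
```

```text
2.35 [481.76349041  16.15376546 225.10664138] [ 1.79983314e+02 -6.00321024e-03  4.24936115e+01] 0.7044618661234155 [ 0.03094776 -0.47944435  0.2872892 ]
[[0.0, -0.96, -0.28, 81.11], [1.0, 0.0, -0.0, 0.56], [0.0, -0.28, 0.96, -160.21], [0.0, 0.0, 0.0, 1.0]]
[[381.0, -87.0], [453.0, -27.0], [324.0, 155.0], [257.0, 109.0]]
[[317.0, 111.0], [327.0, 60.0], [357.0, 14.0], [404.0, -17.0]]
[[317.0, 136.0], [317.0, 85.0], [338.0, 34.0], [379.0, -7.0]]
```

View pics/w0.png

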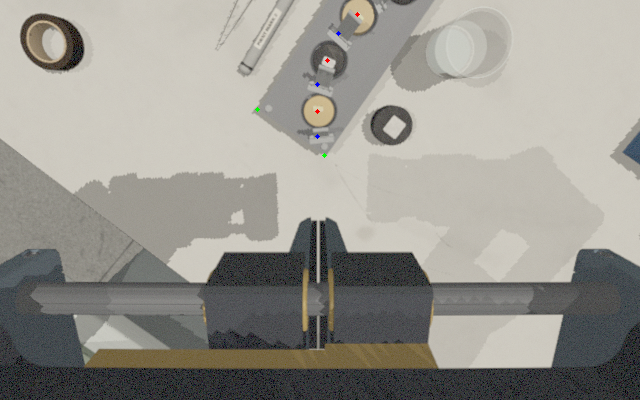

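The wrist overlay agrees with the model: corners at (257,109) and (324,155), disc 1 at (318,111) and hinge 1 at (318,136), all within about 2 px. The shut tip is at about (318,222). Next I'll compute the descent and the curved stroke.

```bash
python3 - <<'E'
from h import *
p=np.load('p.npy');p[3]=abs(p[3]);c,k,h,t=model(p);t=np.degrees(t)
S=(482,17,43,42.6)
x0,y0,yw,a=p
ctr=np.array([x0,y0])-108*np.array([np.cos(yw),np.sin(yw)])
th=np.degrees(a)*1.5
print('1 to pocket1');P1=(k[0,0],k[0,1],43,42.6)
units(S,[np.array(S)+(np.array(P1)-S)*f for f in np.linspace(0,1,11)[1:]])
for i in range(3):
    print('arc',i+1,'->',i+2,k[i],t[i])
    C=lambda f:(lambda b:(ctr[0]+120*np.cos(yw+b),ctr[1]+120*np.sin(yw+b),43,np.degrees(yw+b)-90))(a*(1.5-i-f))
    units(C(0),[C(f) for f in np.linspace(0,1,11)[1:]])
E
```

```text
1 to pocket1
[0.0198, 0.0001, 0.0] -0.0
[0.0396, 0.0002, 0.0] -0.0
[0.0594, 0.0003, 0.0] -0.0
[0.0792, 0.0004, 0.0] -0.0
[0.0991, 0.0005, 0.0] -0.0
[0.1189, 0.0006, 0.0] -0.0
[0.1387, 0.0007, 0.0] -0.0
[0.1585, 0.0008, 0.0] -0.0
[0.1783, 0.0009, 0.0] -0.0
[0.1981, 0.001, 0.0] -0.0
arc 1 -> 2 [525.94633173  57.01601359  26.        ] 42.63602135765413
[0.0161, 0.0003, 0.0] 0.0064
[0.0323, 0.0013, 0.0] 0.0128
[0.0483, 0.0029, 0.0] 0.0193
[0.0643, 0.0052, 0.0] 0.0257
[0.0802, 0.0081, 0.0] 0.0321
[0.0959, 0.0117, 0.0] 0.0385
[0.1115, 0.0159, 0.0] 0.045
[0.1269, 0.0207, 0.0] 0.0514
[0.1422, 0.0261, 0.0] 0.0578
[0.1571, 0.0322, 0.0] 0.0642
arc 2 -> 3 [567.15749936  81.84794716  26.        ] 19.506403983537474
[0.0161, 0.0003, 0.0] 0.0064
[0.0323, 0.0013, 0.0] 0.0128
[0.0483, 0.0029, 0.0] 0.0193
[0.0643, 0.0052, 0.0] 0.0257
[0.0802, 0.0081, 0.0] 0.0321
[0.0959, 0.0117, 0.0] 0.0385
[0.1115, 0.0159, 0.0] 0.045
[0.1269, 0.0207, 0.0] 0.0514
[0.1422, 0.0261, 0.0] 0.0578
[0.1571, 0.0322, 0.0] 0.0642
arc 3 -> 4 [614.81034917  88.49559094  26.        ] -3.6232133905791852
[0.0161, 0.0003, 0.0] 0.0064
[0.0323, 0.0013, 0.0] 0.0128
[0.0483, 0.0029, 0.0] 0.0193
[0.0643, 0.0052, 0.0] 0.0257
[0.0802, 0.0081, 0.0] 0.0321
[0.0959, 0.0117, 0.0] 0.0385
[0.1115, 0.0159, 0.0] 0.045
[0.1269, 0.0207, 0.0] 0.0514
[0.1422, 0.0261, 0.0] 0.0578
[0.1571, 0.0322, 0.0] 0.0642
```

>>> step_arm(linear=[[0,0,0.1],[0,0,0.25],[0,0,0.4],[0,0,0.5],[0,0,0.56],[0,0,0.59],[0,0,0.6067],[0,0,0.6067],[0,0,0.6067]], turn=[0,0,0,0,0,0,0,0,0])

```text
time_s: 3.52
ee_pos: [482.5, 17.0, 43.6]
ee_rot: [179.9, -0.1, 42.6]
force: [0.6, 0.0, 0.0]
gripper_width: 0.6
gripper_force: 0.0
```

>>> step_arm(linear=[[0.02,0,0],[0.04,0,0],[0.06,0,0],[0.08,0,0],[0.1,0,0],[0.12,0,0],[0.14,0,0],[0.16,0,0],[0.18,0,0],[0.198,0.001,0],[0.198,0.001,0]], turn=[0,0,0,0,0,0,0,0,0,0,0])

```text
time_s: 4.9
ee_pos: [526.5, 57.3, 43.0]
ee_rot: [180.0, -0.0, 42.6]
force: [-0.4, -0.1, -0.6]
gripper_width: 0.4
gripper_force: 0.0
```

>>> step_arm(linear=[[0,0,0.003],[0,0,0.006],[0,0,0.008],[0,0,0.008]], turn=[0,0,0,0])

```text
time_s: 5.4
ee_pos: [526.1, 56.9, 41.3]
ee_rot: [180.0, -0.0, 42.6]
force: [-1.7, 0.6, 4.7]
gripper_width: 0.7
gripper_force: 3.0
```

>>> step_arm(linear=[[0,0,0.001],[0,0,0.001],[0,0,0.001]], turn=[0,0,0])

```text
time_s: 5.78
ee_pos: [526.1, 56.9, 41.2]
ee_rot: [180.0, -0.0, 42.6]
force: [-0.9, 0.6, 8.3]
gripper_width: 0.9
gripper_force: 3.8
```

Tab 1 is against its stop: the force rises stiffly. I'll lift back to stroke height and follow the arc.

>>> step_arm(linear=[[0,0,-0.009],[0.016,0,-0.009],[0.032,0.001,-0.009],[0.048,0.003,-0.009],[0.064,0.005,-0.009],[0.08,0.008,-0.009],[0.096,0.012,-0.009],[0.112,0.016,-0.009],[0.127,0.021,-0.009],[0.142,0.026,-0.009],[0.157,0.032,-0.009],[0.157,0.032,-0.009],[0.157,0.032,-0.006],[0.157,0.032,-0.003],[0.157,0.032,-0.001],[0.157,0.032,-0.001]], turn=[0,0.0064,0.0128,0.0193,0.0257,0.0321,0.0385,0.045,0.0514,0.0578,0.0642,0.0642,0.0642,0.0642,0.0642,0.0642])

```text
time_s: 7.78
ee_pos: [567.0, 81.7, 41.3]
ee_rot: [180.0, -0.0, 19.5]
force: [-1.9, -1.1, 5.4]
gripper_width: 0.6
gripper_force: 3.0
```

>>> step_arm(linear=[[0,0,-0.008],[0.016,0,-0.008],[0.032,0.001,-0.008],[0.048,0.003,-0.008],[0.064,0.005,-0.008],[0.08,0.008,-0.008],[0.096,0.012,-0.008],[0.112,0.016,-0.008],[0.127,0.021,-0.008],[0.142,0.026,-0.008],[0.157,0.032,-0.008],[0.157,0.032,-0.008],[0.157,0.032,-0.005],[0.157,0.032,-0.002],[0.157,0.032,0],[0.157,0.032,0]], turn=[0,0.0064,0.0128,0.0193,0.0257,0.0321,0.0385,0.045,0.0514,0.0578,0.0642,0.0642,0.0642,0.0642,0.0642,0.0642])

```text
time_s: 9.78
ee_pos: [614.6, 88.4, 41.4]
ee_rot: [180.0, -0.0, -3.6]
force: [-1.3, 0.5, 5.7]
gripper_width: 0.5
gripper_force: 2.7
```

>>> step_arm(linear=[[0,0,-0.008],[0.016,0,-0.008],[0.032,0.001,-0.008],[0.048,0.003,-0.008],[0.064,0.005,-0.008],[0.08,0.008,-0.008],[0.096,0.012,-0.008],[0.112,0.016,-0.008],[0.127,0.021,-0.008],[0.142,0.026,-0.008],[0.157,0.032,-0.008],[0.157,0.032,-0.008],[0.157,0.032,-0.005],[0.157,0.032,-0.002],[0.157,0.032,0],[0.157,0.032,0]], turn=[0,0.0064,0.0128,0.0193,0.0257,0.0321,0.0385,0.045,0.0514,0.0578,0.0642,0.0642,0.0642,0.0642,0.0642,0.0642])

```text
time_s: 11.78
ee_pos: [661.3, 75.8, 41.4]
ee_rot: [-180.0, -0.0, -26.7]
force: [-1.3, -1.1, 4.8]
gripper_width: 0.1
gripper_force: 2.5
```

Every tab is pressed. Now I'll retract straight up and back so the wrist and side cameras can see.

>>> step_arm(linear=[[0,0,-0.03],[0,0,-0.12],[0,0,-0.3],[0,0,-0.5],[0,0,-0.6],[-0.3,0,-0.6],[-0.6,0.15,-0.6],[-0.8,0.2,-0.6],[-0.8,0.2,-0.6],[-0.8,0.2,-0.6],[-0.8,0.2,-0.6],[-0.8,0.2,-0.6]], turn=[0,0,0,0,0,0,0,0,0,0,0,0])

```text
time_s: 13.28
ee_pos: [421.2, 130.3, 220.7]
ee_rot: [-180.0, -0.0, -26.8]
force: [0.2, 0.7, -0.4]
gripper_width: 0.4
gripper_force: 0.0
```

```bash
python3 - <<'E'
from h import *
from workcell import env,cams
print(env.state()['force'],env.state()['ee_pos'])
f=cams.grab_frame('wrist')['color'];b=cams.grab_frame('side')['color'][160:230,245:345]
g=lambda i:np.clip(255*(i/255.)**0.6,0,255).astype('u1')
cv2.imwrite('pics/w1.png',g(f));cv2.imwrite('pics/s1.png',g(cv2.resize(b,None,fx=7.5,fy=7.5,interpolation=cv2.INTER_CUBIC)))
E
```

```text
[ 0.16375107  0.74748916 -0.42518032] [421.21157336 130.34331992 220.70233746]
```

View pics/w1.png

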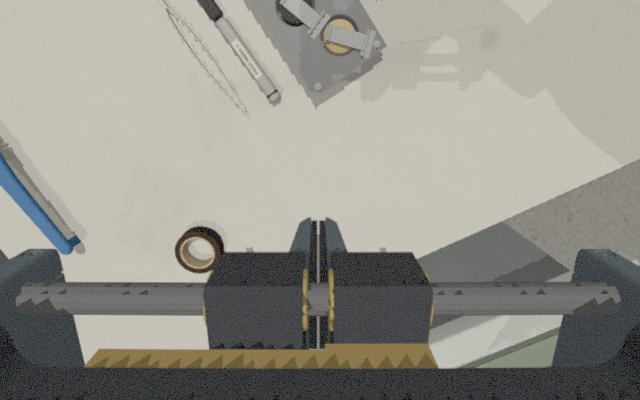

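View pics/s1.png

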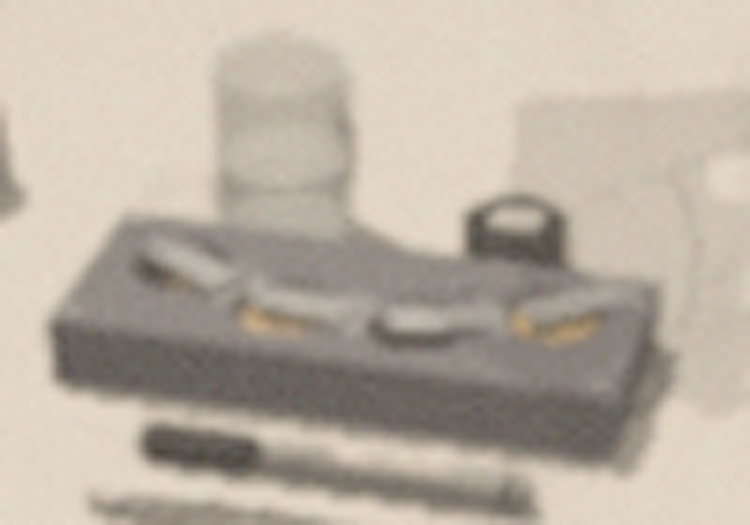

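The side crop shows all four tabs lying flat across their discs, at (185,262), (290,303), (425,322) and (570,310). The beaker, wide mount and marker haven't moved. In the wrist picture, tabs 1 and 2 lie flat, and the tape, tweezers and marker are undisturbed. Handing in.

```bash
python3 -c "
from workcell import env
print(env.job_done())"
```

```text
the job is handed in; nothing more can be done
None
```

All four tabs were folded down in order, 1 to 4, with a light stroke (highest force read about 8 N); they looked flat in the final pictures, nothing else appeared to have moved, and the arm finished clear after about 13 s, though the hand-in gave no verdict.

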